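Shut and lock the fuse box cover

TASK

The cover of the yellow fuse box stands ajar on its sprung hinges. With a fingertip set in the slot of a fastener, press the cover down shut and turn that fastener a quarter-turn clockwise to its stop, then turn the other fastener home in the same way, so that both lock the cover down. Nothing needs gripping: only push and turn, never lift the cover, leave the loose parts on the bench where they are, and take your hand away at the end.

Things in the scene. Friction and masses are not known exactly. Their poses are not given: they have to be found in the camera images.
- fuse_box: yellow steel fuse box from an excavator, bolted to the bench, 240 (x) x 320 (y) x 85 mm high without its cover. Origin: centre of its underside, on the bench; x points away from the front (the side with three black cable glands, towards the robot) to the hinged side, y to the left, z up
- cover (a joint): angle of the box's hinged yellow steel cover (250 x 330 mm, 4 mm plate), rad: 0 = shut (hard stop), grows as the front edge rises; hinge at the far side. Springs hold it up: let go, it rises to 0.2 to 0.45. Pressing it fully down at the fasteners takes about 7 N until one of them locks it. Locked, it springs back less than 0.02
- cover_hinge (a point): midpoint of the hinge line, 125 mm behind the box centre, 90 mm above the bench; axes of the cover: y along the hinge line (parallel to the front edge), z out of its upper face, which when shut is 92 mm above the bench. The two fasteners lie 192 mm in front of the hinge line and 85 mm left and right of the middle
- latch_left (a joint): turn of the left (+y) fastener, rad: 0 = undone, slot parallel to the front edge; pi/2 = locked, at its stop, slot pointing to the front edge, to the tick on the rim; grows clockwise from above. Stiff (0.15 N m), stays where left. With the cover pressed shut its cam passes under the frame from 0.5 rad, holding from about 0.7; turned with the cover up, it lands on the frame and bars the cover
- latch_right (a joint): turn of the right (-y) fastener, the same as the left one
- latch_left_slot (a point): centre of the slot floor of the left fastener, on its turning axis: a black disc 72 mm across in a fixed metal rim (outside 86 mm). A straight finger slot 32 mm wide, 72 mm long, 16 mm deep crosses it; its flat floor is 2 mm, the top of disc and rim 18 mm above the cover. Axes: y along the slot, x across, z up out of it; they turn with the fastener and tilt with the cover
- latch_right_slot (a point): the same for the right fastener
- bearing: loose steel bearing ring, 72 mm across, 20 mm high, on the bench before the box; origin at the centre of its underside (so for all the loose parts)
- bolt: loose hexagon bolt standing on its head, 34 mm across, 55 mm high, before the box
- relay: loose black relay, 30 x 30 x 38 mm, before the box
- oil_filter: loose white oil filter, 80 mm across, 110 mm high, beside the box
- hub: loose dark steel hub, 92 mm across, 58 mm high, beside the box
- screwdriver: loose screwdriver lying at the left of the box
- wrench: loose spanner lying at the right of the box
- piston: loose aluminium piston, 66 mm across, 50 mm high, at the left of the box

How it is judged:
By the outcome, as a careful person would: the job done as asked, in the order asked, and still so for the second after the job is handed in, with the robot touching nothing.
It also fails if it takes over 58 s, if anything falls off the work surface, if the arm or the gripper's body presses on something with over 40 N, if the wrist force passes 120 N, or if a joint passes its speed limit or range.

ROBOT

A 6-joint arm with a two-finger parallel gripper is mounted at the origin on the work surface. World frame = base frame: x ahead of the robot, y to its left, z up, the work surface at z = 0. Lengths are in m, angles in rad, forces in N, time in s.
With the tool pointing down it reaches from about 0.275 to 0.75 m from the base axis. Payload 10.2 kg.
Tool frame: the origin (TCP) lies on the centre line of the jaws, within the pads' length; the fingertips stand tip_reach ahead of it and the grasp point (between the pads) lies 11 mm behind it (tip_reach is the distance from the TCP to the fingertips, in m); z points along the fingers, y is the line along which they close (so a half turn about z gives the same grasp; the last joint's range is limited). The gripper opens to 85 mm and grips with 20 to 120 N. Pads are 22 mm wide; open, the fingers measure 114 mm over their backs; the gripper's body (76 mm by 85 mm) begins 54 mm behind the grasp point. The pads swing forward as they close: fully open they stand 13 mm farther back than shut.
Start: joints at [-1.449, 0.313, 1.498, -0, 1.331, -0.223], TCP at [0.177, -0.494, 0.239] pointing down, gripper open.
Joint ranges: [-2.94, 2.94], [-0.97, 2.17], [0.19, 2.56], [-1.23, 4.37], [0.02, 3.11], [-2.88, 2.88]. Speed limits (rad/s): [2.39, 2.39, 3.01, 3.14, 3.14, 3.14].

INTERFACE

Orientations are given as a 3x3 rotation matrix whose columns are the frame's x, y, z axes.
In Python, from rig import read_state, read_camera, camera_info, hand_in, tip_reach gives the robot as it stands.
- The arm moves only by the shell command python3 -m handwheel 'ROWS' [FORCE]. ROWS is text: rows parted by semicolons, each of 7 numbers parted by spaces: the shift along the tool's x, y, z in cm, then the turn, a rotation vector about the tool's x, y, z in degrees, then the opening in per cent of the stroke, from 0 (shut) to 100 (fully open). In form: dx dy dz ax ay az gripper; .... A call has 1 to 10 rows; each row shifts and turns the commanded pose from where the row before left it, along the tool's axes as they then stand; what a row does not reach is not made up. A row lasts 1/8 s, in which the tool goes at most 62.5 mm and 10.7 degrees, less where a joint would pass 70% of its speed; a pose out of reach is approached as far as the arm can. A call is refused whole if a number of a shift passes 6.25 or a number of a turn 10.7, either way. A call with a gripper value outside its range is refused whole. The fingers move at their own pace and stop on an object; FORCE is the grip in N (left out, the last holds). Time passes only in rows, so rows that do not move let the fingers close. It gives the time, the measured TCP pose, the force, the opening and the grip force at its end, in the units of the state.
- read_state(): the state, without advancing time (a new reading comes with each control period).
- read_camera(name): name is "scene" or "top"; returns (picture, depth): 420x560x3 uint8, red, green, blue; 420x560 float32, m along the optical axis (not along the pixel's ray), 0 where there is no reading.
- camera_info(name): a dict with "K" (3x3 intrinsics, pixels), "R" (3x3) and "t" (3): a world point X has camera coordinates R X + t. Camera axes: x right, y down, z forward; pixel columns grow to the right and rows downward; lengths in m; the calibration is good to about 2 mm. A picture is of the moment at which its call begins. camera_info takes no time and is no camera call.
- hand_in(): hands the job in; it is judged then, once.
The state is a dict: "time_s": time; "joints": joint angles; "joint_vel": joint speeds; "joint_torque": joint torques, N m; "eef_pos": TCP position; "eef_rot": TCP orientation; "ft_force": force on the tool from outside, world axes, zero at the start; "moment": the same for the moment, N m; "grip_width": finger opening in m; "grip_force": force on a finger pad.
Only numpy, scipy, OpenCV 4.12 (cv2) and the standard library are available. Lean on these libraries where they do the work, as an engineer would, in place of code of your own. Each camera call takes 0.05 s, during which the arm holds its last target. There are 200 camera calls.

## Working session

There is one attempt and no reset: what is moved stays moved. The work goes in short steps, Python scripts to look and compute and a shell command to move; the robot and the scene stay as the last step left them, time stands still between calls to the robot, and variables do not carry over. Pictures are saved under pics/ and viewed, at most 10 in all, crops included, and the job is handed in when it is done.

```bash
mkdir -p pics; ls; python3 - <<'E'
from rig import *
import cv2,numpy as np
print(tip_reach if not callable(tip_reach) else tip_reach())
s=read_state();print(s)
for n in("scene","top"):
    p,d=read_camera(n);cv2.imwrite(f"pics/{n}0.png",p[...,::-1]);np.savez(f"{n}0.npz",p=p,d=d);print(n,camera_info(n))
E
```

```text
pics
0.008
{'time_s': 0.0, 'joints': array([-1.44941379e+00,  3.13476163e-01,  1.49845033e+00, -1.08179380e-05,
        1.33097585e+00, -2.23412356e-01]), 'joint_vel': array([ 0.00010593, -0.00263279,  0.0009627 , -0.0013557 , -0.00053909,
        0.00123294]), 'joint_torque': array([-7.85480861e-04, -4.12263572e+01, -2.59744263e+01, -2.81433831e-04,
        4.12336944e-03,  2.14208725e-06]), 'eef_pos': array([ 0.17740136, -0.49385824,  0.23871669]), 'eef_rot': array([[ 9.41143952e-01,  3.38005966e-01, -1.69014286e-04],
       [ 3.38005893e-01, -9.41143097e-01,  1.29878003e-03],
       [ 2.79928771e-04, -1.27946680e-03, -9.99999142e-01]]), 'ft_force': array([-1.13210884, -0.43745928, -0.29080694]), 'moment': array([ 0.0320851 , -0.05831359, -0.02212026]), 'grip_force': 0.0, 'grip_width': 0.0852147271269874}
scene {'K': array([[433.49318221,   0.        , 278.61113844],
       [  0.        , 433.49318221, 213.26217858],
       [  0.        ,   0.        ,   1.        ]]), 'R': array([[ 0.99771995,  0.0666739 ,  0.01046371],
       [ 0.05150398, -0.65199487, -0.7564721 ],
       [-0.04361466,  0.75528622, -0.65394226]]), 't': array([-0.54715806,  0.05785023,  0.98237294])}
top {'K': array([[386.12910318,   0.        , 285.17437322],
       [  0.        , 386.12910318, 208.92881253],
       [  0.        ,   0.        ,   1.        ]]), 'R': array([[-0.01883166, -0.99979228,  0.00779477],
       [-0.99484382,  0.01796025, -0.09981586],
       [ 0.09965513, -0.00963428, -0.99497539]]), 't': array([0.0315956 , 0.57139142, 1.02177657])}
```

View pics/scene0.png

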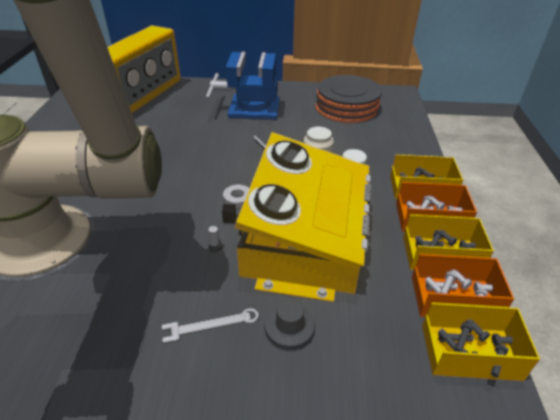

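View pics/top0.png

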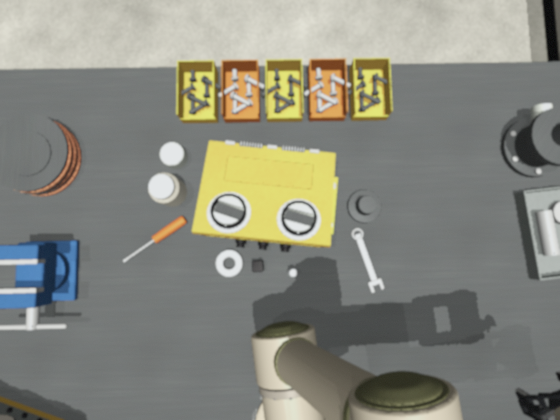

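The top view shows the box with its rims at about (229,211) on the left and (298,217) on the right. The slots run roughly parallel to the front edge. The scene view shows the front edge raised, with rims at about (291,155) and (275,203).

```bash
cat > m.py <<'E'
from rig import *
import cv2,numpy as np
def pts(n,d,m):
    c=camera_info(n);v,u=np.nonzero(m&(d>0));z=d[v,u]
    X=np.linalg.inv(c["K"])@np.vstack([u,v,np.ones_like(u)])*z
    return ((X-c["t"][:,None]).T@c["R"])
def ray(n,u,v):
    c=camera_info(n);return -c["R"].T@c["t"], c["R"].T@np.linalg.inv(c["K"])@[u,v,1]
def onplane(n,u,v,N,k): # N.X=k
    o,r=ray(n,u,v);return o+r*(k-N@o)/(N@r)
def measure(src,boxes=dict(top=(185,135,345,255),scene=(235,130,375,260)),verbose=1):
    P=[]
    for n in src:
        p,d=src[n];h=cv2.cvtColor(p,cv2.COLOR_RGB2HSV)
        u0,v0,u1,v1=boxes[n];B=np.zeros(d.shape,bool);B[v0:v1,u0:u1]=1
        m=B&(h[...,0]>18)&(h[...,0]<34)&(h[...,1]>150)&(h[...,2]>120)
        m=cv2.erode(m.astype(np.uint8),np.ones((3,3)))>0
        P=pts(n,d,m); P=P[P[:,2]>.085]
        k=np.ones(len(P),bool)
        for _ in range(15):
            c=P[k].mean(0);N=np.linalg.svd(P[k]-c,full_matrices=False)[2][2];N*=np.sign(N[2])
            k=abs((P-c)@N)<.006
        th=np.arccos(N[2]);print(n,"N",N.round(3),"angle",th.round(3),"back dir yaw",np.arctan2(N[1],N[0]).round(3),"inl",k.sum(),len(P))
        w=(B&(h[...,1]<60)&(h[...,2]>150)).astype(np.uint8)
        K=N@c
        for q in cv2.findContours(w,cv2.RETR_EXTERNAL,cv2.CHAIN_APPROX_NONE)[0]:
            if len(q)<40: continue
            e=cv2.fitEllipse(q); C=onplane(n,*e[0],N,K+.018)
            # dims
            print(" rim px",np.round(e[0],1),np.round(e[1],1),"top centre",C.round(4),"slot floor",(C-.016*N).round(4))
E
python3 - <<'E'
from m import *
src={n:(np.load(n+"0.npz")["p"],np.load(n+"0.npz")["d"]) for n in("top","scene")}
measure(src)
for n in src:
    p,d=src[n]; u0,v0,u1,v1=dict(top=(185,135,345,255),scene=(235,130,375,260))[n]
    cv2.imwrite(f"pics/c{n}.png",cv2.resize(p[v0:v1,u0:u1,::-1],None,fx=4,fy=4,interpolation=cv2.INTER_CUBIC))
E
```

```text
m.py:21: RuntimeWarning: Mean of empty slice.
  c=P[k].mean(0);N=np.linalg.svd(P[k]-c,full_matrices=False)[2][2];N*=np.sign(N[2])
  ret = um.true_divide(
Traceback (most recent call last):
  File "m.py", line 21, in measure
    c=P[k].mean(0);N=np.linalg.svd(P[k]-c,full_matrices=False)[2][2];N*=np.sign(N[2])
                     ~~~~~~~~~~~~~~~~~~~~~~~~~~~~~~~~~~~~~~~~~~~~^^^
IndexError: index 2 is out of bounds for axis 0 with size 0
```

```bash
python3 - <<'E'
from m import *
for n,uv in(("top",(265,172)),("scene",(335,190)),("top",(120,260)),("scene",(180,280))):
    a=np.load(n+"0.npz");p,d=a["p"],a["d"];u,v=uv
    print(n,p[v,u],cv2.cvtColor(p,cv2.COLOR_RGB2HSV)[v,u],d[v,u],(d>0).mean(),ray(n,u,v)[0], pts(n,d,np.pad(np.ones((1,1),bool),((v,419-v),(u,559-u)))))
for n,b in dict(top=(185,135,345,255),scene=(235,130,375,260)).items():
    p=np.load(n+"0.npz")["p"];u0,v0,u1,v1=b
    cv2.imwrite(f"pics/c{n}.png",cv2.resize(p[v0:v1,u0:u1,::-1],None,fx=4,fy=4,interpolation=cv2.INTER_CUBIC))
E
```

```text
top [226 216 113] [ 27 128 226] 0.9720096 0.9958248299319727 [0.46721494 0.03117078 1.07343019] [[0.65751928 0.07091131 0.11518774]]
scene [212 180   0] [ 25 255 212] 0.94302684 0.9959353741496598 [ 0.58577686 -0.66777354  0.69190257] [[0.6644301  0.08565458 0.1147822 ]]
top [119 122 121] [ 80   6 122] 1.0639884 0.9958248299319727 [0.46721494 0.03117078 1.07343019] [[ 0.44181561  0.47849512 -0.00280674]]
scene [52 53 56] [113  18  56] 0.898338 0.9959353741496598 [ 0.58577686 -0.66777354  0.69190257] [[ 0.34983105 -0.09306871 -0.00231879]]
```

View pics/ctop.png

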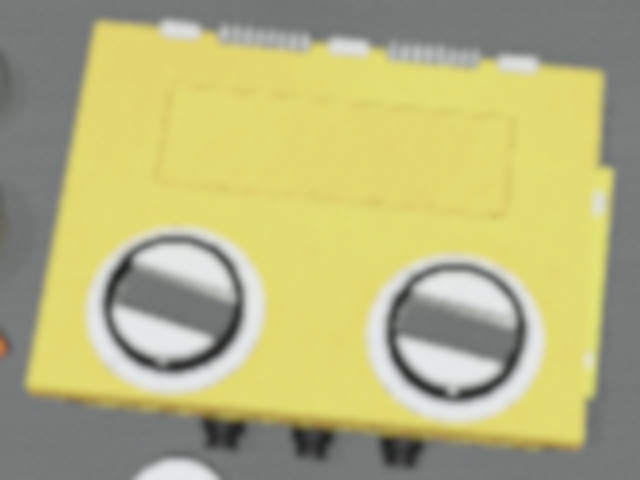

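The crop shows both slots (grey bars, centres about (175,302) and (455,325) in the crop) nearly parallel to the front edge. I can't yet say whether they are a few degrees clockwise of it. The saturation threshold was too strict for the top view, so I'll lower it.

```bash
sed -i 's/\[...,1\]>150/[...,1]>95/' m.py; cat >> m.py <<'E'
def slots(p,d,N,K,cs,n="top"):
    # points on slot floor within 34 mm of each axis, by depth below disc top
    h=pts(n,d,np.ones(d.shape,bool)); hgt=h@N-K
    for C in cs:
        q=h-C; q=q-np.outer(q@N,N)
        k=(np.linalg.norm(q,axis=1)<.03)&(hgt<.008)&(hgt>-.006)
        c=q[k].mean(0);a=np.linalg.svd(q[k]-c,full_matrices=False)
        v=a[2][0];v*=np.sign(v[1]);print(" slot n",k.sum(),"offset mm",(c*1e3).round(1),"dir",v.round(3),"yaw deg",np.degrees(np.arctan2(-v[0],v[1])).round(1),"hgt",hgt[k].mean().round(4))
E
python3 - <<'E'
from m import *
src={n:(np.load(n+"0.npz")["p"],np.load(n+"0.npz")["d"]) for n in("top","scene")}
measure(src)
# front edge from yellow mask of top
p,d=src["top"];h=cv2.cvtColor(p,cv2.COLOR_RGB2HSV)
m=((h[...,0]>18)&(h[...,0]<34)&(h[...,1]>95)&(h[...,2]>120)).astype(np.uint8);m[:130]=0;m[260:]=0;m[:,:180]=0;m[:,350:]=0
q=max(cv2.findContours(m,0,2)[0],key=cv2.contourArea);print(cv2.approxPolyDP(q,6,True)[:,0])
E
```

```text
top N [ 0.258 -0.03   0.966] angle 0.262 back dir yaw -0.117 inl 8285 8453
 rim px [228.7 252.1] [ 4.7 22.1] top centre [0.4593 0.1532 0.1862] slot floor [0.4552 0.1537 0.1707]
 rim px [298.3 219.2] [41.1 43.8] top centre [ 0.5336 -0.0084  0.1613] slot floor [ 0.5295 -0.0079  0.1459]
 rim px [228.4 212.1] [40.6 44.1] top centre [0.5535 0.157  0.1612] slot floor [0.5494 0.1575 0.1457]
 rim px [292.5 148.4] [ 3.8 27.4] top centre [7.178e-01 5.000e-04 1.125e-01] slot floor [0.7137 0.0009 0.097 ]
 rim px [250.3 144.2] [ 3.6 30. ] top centre [0.7303 0.1074 0.1125] slot floor [0.7262 0.1079 0.097 ]
scene N [ 0.256 -0.033  0.966] angle 0.261 back dir yaw -0.129 inl 8186 8418
 rim px [287.2 203.6] [ 9.5 19.3] top centre [ 0.5646 -0.0171  0.1546] slot floor [ 0.5605 -0.0166  0.1391]
 rim px [274.4 204.5] [33.6 49.8] top centre [ 0.5406 -0.0289  0.1605] slot floor [ 0.5365 -0.0284  0.1451]
 rim px [265.1 193.5] [ 9.6 18.9] top centre [ 0.5204 -0.0044  0.1667] slot floor [ 0.5163 -0.0039  0.1513]
 rim px [239.6 192.7] [13.9 16.7] top centre [ 0.4732 -0.021   0.1787] slot floor [ 0.4691 -0.0204  0.1632]
 rim px [355.1 155. ] [11.4 23.9] top centre [0.7156 0.2164 0.1226] slot floor [0.7115 0.2169 0.1071]
 rim px [288.8 157.4] [25.2 43.5] top centre [0.5602 0.1347 0.161 ] slot floor [0.5561 0.1353 0.1455]
 rim px [318.1 140.7] [11.6 26. ] top centre [0.6257 0.2334 0.147 ] slot floor [0.6216 0.234  0.1315]
 rim px [319.  133.9] [ 9.3 25.1] top centre [0.6281 0.2644 0.1474] slot floor [0.624  0.2649 0.132 ]
[[209 141]
 [193 233]
 [330 245]
 [334 153]]
```

```bash
cat >> m.py <<'E'
def full(src,cs=((.5535,.157),(.5336,-.0084))):
    for n,(p,d) in src.items():
        H=pts(n,d,np.ones(d.shape,bool)); V=H[(abs(H[:,0]-.6)<.2)&(abs(H[:,1]-.075)<.2)&(H[:,2]>.085)&(H[:,2]<.2)]
        k=np.ones(len(V),bool)
        for t in (.03,.02,.01,.008,.006,.005,.004,.004,.004):
            c=np.median(V[k],0) if t==.03 else V[k].mean(0);N=np.linalg.svd(V[k]-V[k].mean(0),full_matrices=False)[2][2];N*=np.sign(N[2]);k=abs((V-c)@N)<t
        g=(V-c)@N
        print(n,"ang",np.arccos(N[2]).round(3),"yaw",np.arctan2(N[1],N[0]).round(3),"n",k.sum())
        out=[]
        for C in cs:
            near=np.hypot(V[:,0]-C[0],V[:,1]-C[1])<.06
            T=V[near&(g>.013)&(g<.024)]; e1=np.cross([0,1,0],N);e1/=np.linalg.norm(e1);e2=np.cross(N,e1)
            ab=np.c_[T@e1,T@e2].astype(np.float32)
            (u,v),r=cv2.minEnclosingCircle(ab); hull=cv2.convexHull(ab)[:,0]; A=np.c_[2*hull,np.ones(len(hull))];s=np.linalg.lstsq(A,(hull**2).sum(1),rcond=None)[0]
            top=s[0]*e1+s[1]*e2+(N@c+.018)*N
            F=V[near&(g<.007)&(g>-.004)]; q=F-top;q-=np.outer(q@N,N);q=q[np.linalg.norm(q,axis=1)<.029]
            dv=np.linalg.svd(q-q.mean(0),full_matrices=False)[2][0];dv*=np.sign(dv[1])
            print("  top",top.round(4),"r",np.sqrt(s[2]+s[0]**2+s[1]**2).round(4),r,"floor",(top-.016*N).round(4),"g",np.median(g[near&(g>.013)]).round(4),"slot n",len(q),"c mm",(q.mean(0)*1e3).round(1),"yaw",np.arctan2(-dv[0],dv[1]).round(3))
E
python3 - <<'E'
from m import *
full({n:(np.load(n+"0.npz")["p"],np.load(n+"0.npz")["d"]) for n in("top","scene")})
E
```

```text
top ang 0.266 yaw -0.116 n 10601
  top [0.5615 0.158  0.1595] r 0.0426 0.04381183162331581 floor [0.5573 0.1585 0.1441] g 0.0169 slot n 253 c mm [ 2.9 -1.2 -0.8] yaw -0.351
  top [ 0.5413 -0.0106  0.1597] r 0.0424 0.04352544993162155 floor [ 0.5371 -0.0101  0.1442] g 0.0172 slot n 253 c mm [ 3.5 -1.2 -1. ] yaw -0.273
scene ang 0.264 yaw -0.126 n 10101
  top [0.5631 0.1581 0.1613] r 0.0431 0.04568435996770859 floor [0.559  0.1586 0.1459] g 0.0168 slot n 134 c mm [-0.6  7.6  0.4] yaw -0.398
  top [ 0.5428 -0.0109  0.1611] r 0.0427 0.044123634696006775 floor [ 0.5387 -0.0104  0.1456] g 0.0171 slot n 233 c mm [-0.4  4.8  0.3] yaw -0.306
```

Depth from both views agrees. The cover is at 0.265 rad and the box yaw is about -0.12. The slot floors are at (0.558, 0.1585, 0.145) and (0.538, -0.010, 0.145), and the fasteners are 169.8 mm apart against the 170 given. The slots are already about 0.25 (left) and 0.17 (right) rad clockwise. I'll start with the right one, fingers part-open along the slot.

```bash
cat > plan.py <<'E'
import sys,numpy as np
from rig import read_state
from scipy.spatial.transform import Rotation as Ro
# target x y z, phi(rad; tool y axis = (-sin,cos)); prints total tool-frame shift (cm) and turn (deg, before/after)
s=read_state();R=s["eef_rot"];p=s["eef_pos"];t=np.array(list(map(float,sys.argv[1:4])));f=float(sys.argv[4])
y=np.array([-np.sin(f),np.cos(f),0]);z=np.array([0,0,-1.]);T=np.c_[np.cross(y,z),y,z]
print("t",s["time_s"],"pos",p.round(4),"phi",np.arctan2(-R[0,1],R[1,1]).round(3),"q6",s["joints"][5].round(2),"F",s["ft_force"].round(1),"M",s["moment"].round(2),"w",s["grip_width"])
print("shift cm now",(100*R.T@(t-p)).round(2),"turn deg",np.degrees(Ro.from_matrix(R.T@T).as_rotvec()).round(1),"shift cm in final axes",(100*T.T@(t-p)).round(2))
E
python3 plan.py .539 -.010 .24 2.85
```

```text
t 0.1 pos [ 0.1774 -0.4939  0.2388] phi -2.797 q6 -0.22 F [-0.1  0.9  0.3] M [-0.05 -0.01 -0.  ] w 0.08580952665603854
shift cm now [ 50.39 -33.32  -0.07] turn deg [-0.1  0.  36.5] shift cm in final axes [ 20.72 -56.74  -0.12]
```

```bash
python3 -m handwheel '5.04 -3.33 0 0 0 0 30;5.04 -3.33 0 0 0 0 30;5.04 -3.33 0 0 0 0 30;5.04 -3.33 0 0 0 0 30;5.04 -3.33 0 0 0 0 30;5.04 -3.33 0 0 0 0 30;5.04 -3.33 0 0 0 0 30;5.04 -3.33 0 0 0 0 30;5.04 -3.33 0 0 0 0 30;5.04 -3.33 0 0 0 0 30' 40
python3 -m handwheel '0 0 0 0 0 -10.25 30;0 0 0 0 0 -10.25 30;0 0 0 0 0 -10.25 30;0 0 0 0 0 -10.25 30;0 0 0 0 0 -10.25 30;0 0 0 0 0 -10.25 30;0 0 0 0 0 -10.25 30;0 0 0 0 0 -10.25 30;0 0 0 0 0 -10.25 30;0 0 0 0 0 -10.25 30'
python3 -m handwheel '0 0 0 0 0 -10.25 30;0 0 0 0 0 -10.25 30;0 0 0 0 0 -10.25 30;0 0 0 0 0 -10.25 30;0 0 0 0 0 0 30'
python3 plan.py .539 -.010 .19 -0.29
```

```text
time_s: 1.35
eef_pos: [0.5401, -0.0084, 0.2391]
eef_rot: [[0.941, 0.338, -0.0], [0.338, -0.941, -0.0], [-0.0, -0.0, -1.0]]
ft_force: [0.1, -1.5, 0.1]
grip_width: 0.0256
grip_force: 0.0
time_s: 2.6
eef_pos: [0.5391, -0.0103, 0.2389]
eef_rot: [[-0.539, 0.843, -0.001], [0.843, 0.539, 0.0], [0.001, -0.001, -1.0]]
ft_force: [0.2, 0.2, 0.1]
grip_width: 0.0254
grip_force: 0.0
time_s: 3.22
eef_pos: [0.5391, -0.0103, 0.239]
eef_rot: [[-0.957, 0.29, -0.001], [0.29, 0.957, 0.0], [0.001, -0.0, -1.0]]
ft_force: [-0.3, -0.9, -0.2]
grip_width: 0.0256
grip_force: 0.0
t 3.225 pos [ 0.5391 -0.0103  0.239 ] phi -0.294 q6 -1.51 F [-0.3 -0.9 -0.2] M [0.08 0.04 0.01] w 0.025576873421234964
shift cm now [0.02 0.03 4.9 ] turn deg [-0.  -0.  -0.2] shift cm in final axes [0.02 0.03 4.9 ]
```

```bash
python3 -m handwheel '0 0 2.5 0 0 0 30;0 0 2.5 0 0 0 30;0 0 1 0 0 0 30;0 0 0 0 0 0 30'
python3 - <<'E'
from m import *
p,d=read_camera("scene");cv2.imwrite("pics/a1.png",cv2.resize(p[90:260,200:390,::-1],None,fx=4,fy=3.5,interpolation=cv2.INTER_CUBIC))
E
```

```text
time_s: 3.72
eef_pos: [0.5392, -0.0103, 0.1792]
eef_rot: [[-0.957, 0.29, -0.001], [0.29, 0.957, 0.0], [0.001, -0.0, -1.0]]
ft_force: [-0.0, 0.4, 0.4]
grip_width: 0.0256
grip_force: 0.0
```

View pics/a1.png

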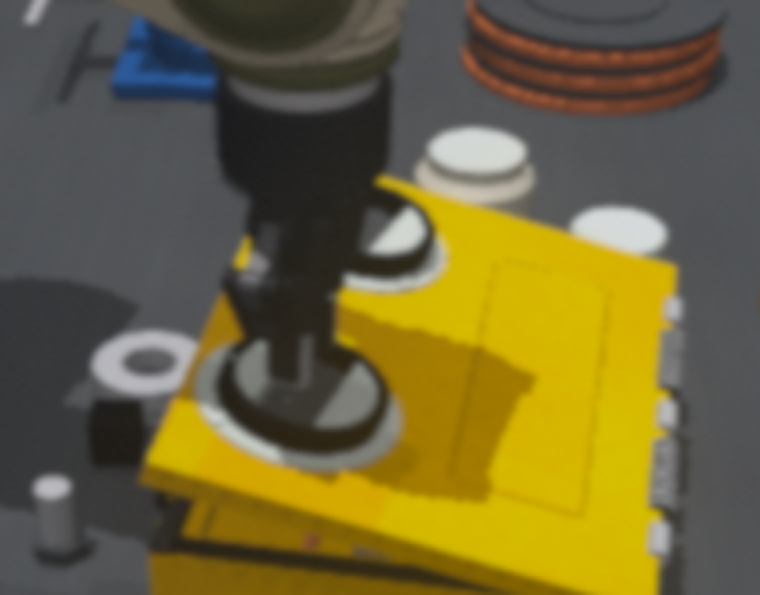

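The picture shows the fingertip at about (295,380), above and aligned with the right slot. I'll lower it in.

```bash
for i in 1 2 3; do :; done; python3 -m handwheel '0 0 1 0 0 0 30;0 0 0.7 0 0 0 30;0 0 0.4 0 0 0 30;0 0 0 0 0 0 30'
python3 -m handwheel '0 0 0.4 0 0 0 30;0 0 0 0 0 0 30'
```

```text
time_s: 4.28
eef_pos: [0.5392, -0.0103, 0.1581]
eef_rot: [[-0.958, 0.288, -0.0], [0.288, 0.958, 0.0], [0.0, -0.0, -1.0]]
ft_force: [-0.3, -0.5, 0.1]
grip_width: 0.026
grip_force: 0.0
time_s: 4.53
eef_pos: [0.5393, -0.0104, 0.1542]
eef_rot: [[-0.958, 0.288, 0.0], [0.288, 0.958, -0.0], [-0.0, -0.0, -1.0]]
ft_force: [-0.4, -0.6, 0.1]
grip_width: 0.0255
grip_force: 0.0
```

```bash
python3 -m handwheel '0 0 0.3 0 0 0 30;0 0 0.3 0 0 0 30;0 0 0 0 0 0 30'
python3 -m handwheel '0.1 -0.02 0.5 0 0 0 30;0.1 -0.02 0.5 0 0 0 30;0.1 -0.02 0.5 0 0 0 30;0 0 0 0 0 0 30'
```

```text
time_s: 4.9
eef_pos: [0.5391, -0.0103, 0.148]
eef_rot: [[-0.958, 0.288, -0.0], [0.288, 0.958, 0.0], [0.0, -0.0, -1.0]]
ft_force: [-0.3, 0.8, 0.9]
grip_width: 0.0253
grip_force: 0.4
time_s: 5.4
eef_pos: [0.536, -0.01, 0.1327]
eef_rot: [[-0.958, 0.288, -0.001], [0.288, 0.958, 0.0], [0.001, 0.0, -1.0]]
ft_force: [-0.3, 0.7, 0.4]
grip_width: 0.0254
grip_force: 0.4
```

```bash
python3 -m handwheel '0.1 -0.02 0.5 0 0 0 30;0.1 -0.02 0.5 0 0 0 30;0.1 -0.02 0.5 0 0 0 30;0 0 0 0 0 0 30'
python3 - <<'E'
from m import *
p,d=read_camera("scene");cv2.imwrite("pics/a2.png",cv2.resize(p[90:260,200:390,::-1],None,fx=4,fy=3.5,interpolation=cv2.INTER_CUBIC))
full({"scene":(p,d)})
E
```

```text
time_s: 5.9
eef_pos: [0.5335, -0.0098, 0.1182]
eef_rot: [[-0.958, 0.288, 0.001], [0.288, 0.958, -0.0], [-0.001, 0.0, -1.0]]
ft_force: [1.9, -0.1, 1.8]
grip_width: 0.0257
grip_force: 0.9
scene ang 0.078 yaw -0.147 n 8933
  top [0.5595 0.1585 0.1265] r 0.0377 0.0398964025080204 floor [0.5583 0.1587 0.1106] g 0.0169 slot n 3 c mm [10.2 23.2 -0.5] yaw -0.265
  top [ 0.5338 -0.0109  0.1266] r 0.0421 0.04429950192570686 floor [ 0.5326 -0.0107  0.1106] g 0.0196 slot n 48 c mm [-4.4 -2.   0.3] yaw -0.963
```

View pics/a2.png

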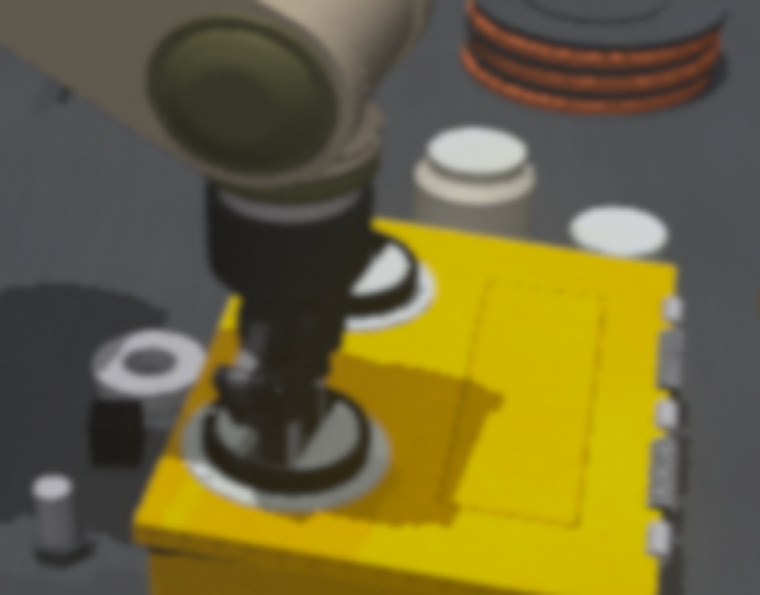

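The picture shows the tip seated in the right slot at about (280,450) and the cover nearly shut, with a measured angle of 0.08.

```bash
python3 -m handwheel '0.1 -0.02 0.5 0 0 0 30;0.1 -0.02 0.5 0 0 0 30;0.05 0 0.4 0 0 0 30;0 0 0 0 0 0 30'
python3 -m handwheel '0 0 0.3 0 0 0 30;0 0 0 0 0 0 30'
```

```text
time_s: 6.45
eef_pos: [0.5313, -0.0097, 0.1047]
eef_rot: [[-0.958, 0.288, 0.002], [0.288, 0.958, -0.001], [-0.002, 0.0, -1.0]]
ft_force: [3.6, -0.4, 3.8]
grip_width: 0.0259
grip_force: 2.1
time_s: 6.7
eef_pos: [0.5312, -0.0096, 0.1018]
eef_rot: [[-0.958, 0.288, 0.002], [0.288, 0.958, -0.0], [-0.002, 0.0, -1.0]]
ft_force: [2.7, -0.6, 5.8]
grip_width: 0.0258
grip_force: 2.8
```

```bash
python3 -m handwheel '0 0 0.3 0 0 0 30;0 0 0 0 0 0 30'
python3 -m handwheel '0 0 0.2 0 0 0 30;0 0 0 0 0 0 30'
```

```text
time_s: 6.95
eef_pos: [0.5314, -0.0097, 0.1015]
eef_rot: [[-0.958, 0.288, 0.003], [0.288, 0.958, -0.001], [-0.003, -0.0, -1.0]]
ft_force: [-8.5, 0.8, 32.1]
grip_width: 0.0257
grip_force: 16.1
time_s: 7.2
eef_pos: [0.5315, -0.0097, 0.1013]
eef_rot: [[-0.958, 0.288, 0.004], [0.288, 0.958, -0.001], [-0.004, -0.0, -1.0]]
ft_force: [-16.4, 1.9, 50.0]
grip_width: 0.0259
grip_force: 24.8
```

Hard stop at TCP z 0.1015, so the cover is shut. I'll ease off to about 20 N and turn clockwise (positive about tool z).

```bash
python3 -m handwheel '0.1 0 -0.3 0 0 0 30;0 0 0 0 0 0 30'
python3 -m handwheel '0 0 0 0 0 8 30;0 0 0 0 0 8 30;0 0 0 0 0 8 30;0 0 0 0 0 8 30;0 0 0 0 0 0 30'; python3 plan.py .5303 -.0095 .1015 -1.69
```

```text
time_s: 7.45
eef_pos: [0.531, -0.0095, 0.1017]
eef_rot: [[-0.958, 0.288, 0.005], [0.288, 0.958, -0.001], [-0.005, 0.0, -1.0]]
ft_force: [-1.6, -0.1, 19.6]
grip_width: 0.0256
grip_force: 10.1
time_s: 8.07
eef_pos: [0.5299, -0.0096, 0.1016]
eef_rot: [[-0.658, 0.753, 0.001], [0.753, 0.658, -0.001], [-0.002, 0.0, -1.0]]
ft_force: [-6.8, -1.3, 24.6]
grip_width: 0.0255
grip_force: 12.4
t 8.075 pos [ 0.5299 -0.0096  0.1016] phi -0.852 q6 -0.96 F [-6.8 -1.3 24.6] M [-0.24  1.27 -0.1 ] w 0.02547432477516271
shift cm now [-0.02  0.03  0.01] turn deg [ 0.1  0.1 48. ] shift cm in final axes [0.01 0.04 0.01]
```

```bash
python3 -m handwheel '0 0 0 0 0 8 30;0 0 0 0 0 8 30;0 0 0 0 0 8 30;0 0 0 0 0 8 30;0 0 0 0 0 8 30;0 0 0 0 0 0 30'; python3 plan.py .5303 -.0095 .1015 -1.69
python3 -m handwheel '0 0 0 0 0 6 30;0 0 0 0 0 4 30;0 0 0 0 0 0 30'; python3 plan.py .5303 -.0095 .1015 -1.69
```

```text
time_s: 8.82
eef_pos: [0.5289, -0.0089, 0.1016]
eef_rot: [[-0.021, 1.0, -0.002], [1.0, 0.021, -0.0], [0.0, -0.002, -1.0]]
ft_force: [-13.1, 2.0, 29.6]
grip_width: 0.0256
grip_force: 14.8
t 8.825 pos [ 0.5289 -0.0089  0.1016] phi -1.55 q6 -0.26 F [-13.1   2.   29.6] M [ 0.34  2.26 -0.11] w 0.02556270362426596
shift cm now [-0.06  0.14  0.01] turn deg [-0.1  0.   8. ] shift cm in final axes [-0.04  0.15  0.01]
time_s: 9.2
eef_pos: [0.5291, -0.0089, 0.1016]
eef_rot: [[0.152, 0.988, -0.001], [0.988, -0.152, -0.0], [-0.0, -0.001, -1.0]]
ft_force: [-11.7, 2.8, 28.5]
grip_width: 0.0258
grip_force: 14.2
t 9.2 pos [ 0.5291 -0.0089  0.1016] phi -1.724 q6 -0.09 F [-11.7   2.8  28.5] M [0.39 1.98 0.01] w 0.025819126776706565
shift cm now [-0.04  0.12  0.01] turn deg [-0.   0.  -1.9] shift cm in final axes [-0.05  0.12  0.01]
```

```bash
for k in 1; do python3 -m handwheel '0 0 0 0 0 4 30;0 0 0 0 0 0 30'; python3 plan.py .5303 -.0095 .1015 -1.69;done
python3 -m handwheel '0 0 0 0 0 4 30;0 0 0 0 0 0 30'; python3 plan.py .5303 -.0095 .1015 -1.69
python3 -m handwheel '0 0 0 0 0 3 30;0 0 0 0 0 0 30'; python3 plan.py .5303 -.0095 .1015 -1.69
```

```text
time_s: 9.45
eef_pos: [0.5299, -0.0091, 0.1016]
eef_rot: [[0.221, 0.975, 0.001], [0.975, -0.221, -0.0], [-0.0, 0.001, -1.0]]
ft_force: [-7.3, 1.0, 25.1]
grip_width: 0.0255
grip_force: 12.7
t 9.45 pos [ 0.5299 -0.0091  0.1016] phi -1.794 q6 -0.02 F [-7.3  1.  25.1] M [ 0.3   1.31 -0.1 ] w 0.025505332700550762
shift cm now [-0.03  0.05  0.01] turn deg [ 0.1  0.  -5.9] shift cm in final axes [-0.03  0.05  0.01]
time_s: 9.7
eef_pos: [0.5303, -0.0093, 0.1016]
eef_rot: [[0.288, 0.957, 0.002], [0.957, -0.288, -0.001], [-0.0, 0.003, -1.0]]
ft_force: [-5.3, 0.7, 24.3]
grip_width: 0.0255
grip_force: 11.8
t 9.7 pos [ 0.5303 -0.0093  0.1016] phi -1.863 q6 0.05 F [-5.3  0.7 24.3] M [ 0.12  0.87 -0.05] w 0.025533767612753454
shift cm now [-0.02  0.01  0.01] turn deg [ 0.1  0.  -9.9] shift cm in final axes [-0.02  0.    0.01]
time_s: 9.95
eef_pos: [0.5307, -0.0091, 0.1017]
eef_rot: [[0.338, 0.941, 0.004], [0.941, -0.338, -0.001], [0.001, 0.004, -1.0]]
ft_force: [-1.8, 1.8, 21.3]
grip_width: 0.0253
grip_force: 15.0
t 9.95 pos [ 0.5307 -0.0091  0.1017] phi -1.915 q6 0.11 F [-1.8  1.8 21.3] M [0.42 0.49 0.17] w 0.02530170404607052
shift cm now [-0.05 -0.02  0.01] turn deg [  0.2  -0.  -12.9] shift cm in final axes [-0.05 -0.03  0.02]
```

```bash
python3 -m handwheel '0 0 0 0 0 3 30;0 0 0 0 0 0 30'; python3 plan.py .5303 -.0095 .1015 -1.69
python3 -m handwheel '0 0 0 0 0 3 30;0 0 0 0 0 0 30'; python3 plan.py .5303 -.0095 .1015 -1.69
```

```text
time_s: 10.2
eef_pos: [0.5314, -0.0086, 0.1017]
eef_rot: [[0.386, 0.922, 0.006], [0.922, -0.386, 0.0], [0.002, 0.005, -1.0]]
ft_force: [2.5, 5.5, 18.8]
grip_width: 0.0256
grip_force: 16.2
t 10.2 pos [ 0.5314 -0.0086  0.1017] phi -1.968 q6 0.16 F [ 2.5  5.5 18.8] M [ 1.01 -0.22  0.3 ] w 0.02561539602208842
shift cm now [-0.13 -0.06  0.02] turn deg [  0.3  -0.1 -15.9] shift cm in final axes [-0.1  -0.1   0.02]
time_s: 10.45
eef_pos: [0.532, -0.0081, 0.1017]
eef_rot: [[0.434, 0.901, 0.007], [0.901, -0.434, 0.001], [0.004, 0.006, -1.0]]
ft_force: [6.7, 8.8, 18.0]
grip_width: 0.0254
grip_force: 19.9
t 10.45 pos [ 0.532  -0.0081  0.1017] phi -2.02 q6 0.21 F [ 6.7  8.8 18. ] M [ 1.6  -0.92  0.53] w 0.02537482764368402
shift cm now [-0.2  -0.09  0.02] turn deg [  0.4  -0.2 -18.9] shift cm in final axes [-0.16 -0.15  0.02]
```

Moment and side force are climbing, so it is at the stop. I'll relieve the turn, lift out and check.

```bash
python3 -m handwheel '0 0 0 0 0 -9 30;0 0 0 0 0 -9 30;0 0 -0.5 0 0 0 30;0 0 -2 0 0 0 30;0 0 -4 0 0 0 30;0 0 -4 0 0 0 30;0 0 -3 0 0 0 30;0 0 0 0 0 0 30'
python3 - <<'E'
from m import *
s={n:read_camera(n) for n in("scene","top")}
full(s,((.5503,.1594),(.530,-.009)))
p=s["scene"][0];cv2.imwrite("pics/a3.png",cv2.resize(p[90:260,200:390,::-1],None,fx=4,fy=3.5,interpolation=cv2.INTER_CUBIC))
E
python3 plan.py .5505 .159 .15 -.37
```

```text
time_s: 11.45
eef_pos: [0.5299, -0.0092, 0.2357]
eef_rot: [[0.135, 0.991, 0.002], [0.991, -0.135, -0.001], [-0.0, 0.002, -1.0]]
ft_force: [0.0, 0.0, -0.4]
grip_width: 0.0256
grip_force: 0.0
scene ang 0.006 yaw -0.422 n 9952
  top [0.5515 0.1594 0.1131] r 0.0428 0.043777499347925186 floor [0.5514 0.1594 0.0971] g 0.0169 slot n 109 c mm [-2.6  5.2  0. ] yaw -0.543
  top [ 0.5315 -0.0092  0.1128] r 0.0428 0.045021768659353256 floor [ 0.5314 -0.0092  0.0968] g 0.017 slot n 165 c mm [-1.5 11.5  0. ] yaw -1.454
top ang 0.01 yaw 0.004 n 7325
  top [0.5498 0.1592 0.1113] r 0.0423 0.04280394688248634 floor [0.5496 0.1592 0.0953] g 0.0171 slot n 273 c mm [ 0.2 -0.1 -0. ] yaw -0.328
  top [ 0.5222 -0.0085  0.1116] r 0.0357 0.032188624143600464 floor [ 0.522  -0.0085  0.0956] g 0.0167 slot n 4 c mm [-16.5   8.9   0.2] yaw -0.119
t 11.55 pos [ 0.529  -0.009   0.2331] phi -1.706 q6 -0.1 F [ 0.2 -0.2  0.7] M [-0.01 -0.   -0.06] w 0.025579332801012686
shift cm now [16.94 -0.12  8.31] turn deg [ -0.1  -0.1 -76.5] shift cm in final axes [ 4.08 16.44  8.31]
```

View pics/a3.png

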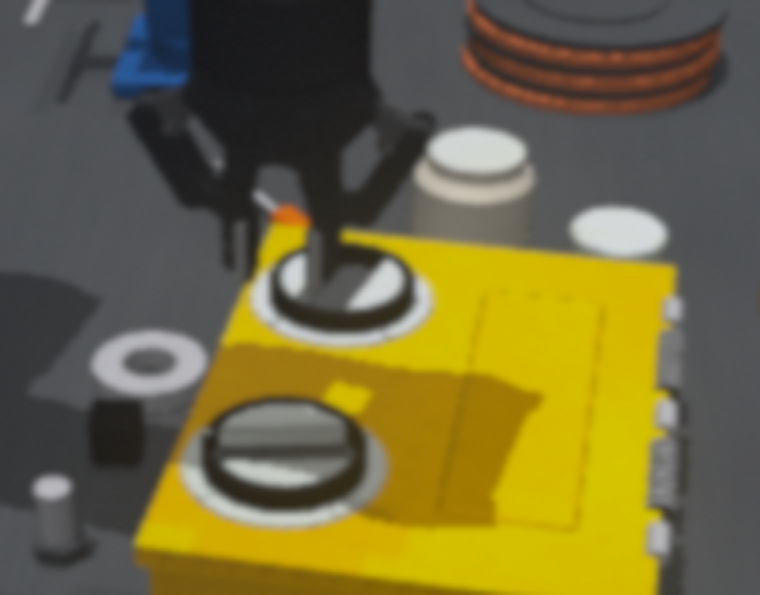

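The picture shows the cover held shut and the right slot, at about (285,455), turned towards the front edge. On to the left one.

```bash
python3 -m handwheel '4.24 -0.03 0 0 0 0 30;4.24 -0.03 0 0 0 0 30;4.24 -0.03 0 0 0 0 30;4.24 -0.03 0 0 0 0 30'
python3 -m handwheel '0 0 0 0 0 -9.7 30;0 0 0 0 0 -9.7 30;0 0 0 0 0 -9.7 30;0 0 0 0 0 -9.7 30;0 0 0 0 0 -9.7 30;0 0 0 0 0 -9.7 30;0 0 0 0 0 -9.7 30;0 0 0 0 0 -9.7 30;0 0 0 0 0 0 30'
python3 plan.py .5505 .1593 .125 -.35
python3 - <<'E'
from m import *
s={n:read_camera(n) for n in("scene","top")}
full(s,((.5503,.1594),(.530,-.009)))
E
```

```text
time_s: 12.05
eef_pos: [0.5507, 0.1604, 0.2324]
eef_rot: [[0.135, 0.991, -0.003], [0.991, -0.135, -0.0], [-0.001, -0.003, -1.0]]
ft_force: [-0.3, -1.1, 0.1]
grip_width: 0.0255
grip_force: 0.0
time_s: 13.18
eef_pos: [0.5508, 0.159, 0.2327]
eef_rot: [[-0.938, 0.346, -0.003], [0.346, 0.938, -0.0], [0.003, -0.001, -1.0]]
ft_force: [0.8, 1.0, -0.2]
grip_width: 0.0254
grip_force: 0.0
t 13.175 pos [0.5508 0.159  0.2327] phi -0.353 q6 -1.14 F [ 0.8  1.  -0.2] M [-0.02 -0.03 -0.05] w 0.02540085480216351
shift cm now [1.000e-02 3.000e-02 1.077e+01] turn deg [-0.1 -0.2 -0.2] shift cm in final axes [ 0.04  0.02 10.77]
scene ang 0.006 yaw -0.461 n 10007
  top [0.5515 0.159  0.1131] r 0.0427 0.04383572190999985 floor [0.5514 0.159  0.0971] g 0.0168 slot n 123 c mm [-3.7  7.2  0. ] yaw -0.411
  top [ 0.5317 -0.0096  0.1127] r 0.043 0.045368194580078125 floor [ 0.5316 -0.0096  0.0967] g 0.0172 slot n 164 c mm [-1.2 11.9  0. ] yaw -1.433
top ang 0.008 yaw -0.015 n 8497m.py:55: RuntimeWarning: Mean of empty slice.
  dv=np.linalg.svd(q-q.mean(0),full_matrices=False)[2][0];dv*=np.sign(dv[1])
  ret = um.true_divide(
Traceback (most recent call last):
  File "m.py", line 55, in full
    dv=np.linalg.svd(q-q.mean(0),full_matrices=False)[2][0];dv*=np.sign(dv[1])
       ~~~~~~~~~~~~~~~~~~~~~~~~~~~~~~~~~~~~~~~~~~~~~~~~~^^^
IndexError: index 0 is out of bounds for axis 0 with size 0
```

```bash
python3 -m handwheel '0 0 4 0 0 0 30;0 0 4 0 0 0 30;0 0 2.8 0 0 0 30;0 0 0.8 0 0 0 30;0 0 0.8 0 0 0 30;0 0 0.4 0 0 0 30;0 0 0 0 0 0 30'
python3 -m handwheel '0 0 0.4 0 0 0 30;0 0 0 0 0 0 30'
```

```text
time_s: 14.15
eef_pos: [0.5515, 0.1591, 0.1067]
eef_rot: [[-0.939, 0.345, 0.001], [0.345, 0.939, 0.0], [-0.001, 0.0, -1.0]]
ft_force: [-1.0, 0.0, -0.2]
grip_width: 0.0257
grip_force: 0.0
time_s: 14.4
eef_pos: [0.5518, 0.1591, 0.1028]
eef_rot: [[-0.939, 0.344, 0.001], [0.344, 0.939, 0.0], [-0.001, 0.001, -1.0]]
ft_force: [0.8, 0.6, 3.0]
grip_width: 0.0253
grip_force: 1.5
```

```bash
python3 -m handwheel '0.1 0 0.3 0 0 0 30;0 0 0 0 0 0 30'
python3 -m handwheel '0 0 0 0 0 8 30;0 0 0 0 0 8 30;0 0 0 0 0 8 30;0 0 0 0 0 8 30;0 0 0 0 0 8 30;0 0 0 0 0 8 30;0 0 0 0 0 8 30;0 0 0 0 0 8 30;0 0 0 0 0 8 30;0 0 0 0 0 0 30'; python3 plan.py .5503 .1593 .1015 -1.69
```

```text
time_s: 14.65
eef_pos: [0.5518, 0.1592, 0.1018]
eef_rot: [[-0.939, 0.344, 0.005], [0.344, 0.939, -0.0], [-0.004, 0.001, -1.0]]
ft_force: [-1.5, -2.3, 16.5]
grip_width: 0.0258
grip_force: 8.1
time_s: 15.9
eef_pos: [0.5491, 0.1592, 0.1016]
eef_rot: [[0.039, 0.999, -0.003], [0.999, -0.039, -0.001], [-0.001, -0.003, -1.0]]
ft_force: [-16.1, -3.2, 26.6]
grip_width: 0.0255
grip_force: 12.9
t 15.9 pos [0.5491 0.1592 0.1016] phi -1.609 q6 0.12 F [-16.1  -3.2  26.6] M [-0.64  2.67 -0.13] w 0.025542755622536946
shift cm now [0.01 0.12 0.01] turn deg [-0.1  0.1  4.6] shift cm in final axes [0.02 0.11 0.01]
```

```bash
python3 -m handwheel '0 0.05 0 0 0 6 30;0 0.05 0 0 0 5 30;0 0 0 0 0 4 30;0 0 0 0 0 0 30'; python3 plan.py .5503 .1593 .1015 -1.69
python3 -m handwheel '0 0 0 0 0 4 30;0 0 0 0 0 0 30'; python3 plan.py .5503 .1593 .1015 -1.69
python3 -m handwheel '0 0 0 0 0 4 30;0 0 0 0 0 0 30'; python3 plan.py .5503 .1593 .1015 -1.69
```

```text
time_s: 16.4
eef_pos: [0.5518, 0.1596, 0.1017]
eef_rot: [[0.295, 0.955, 0.002], [0.955, -0.295, 0.0], [0.001, 0.002, -1.0]]
ft_force: [-5.6, -0.5, 18.9]
grip_width: 0.0258
grip_force: 9.6
t 16.4 pos [0.5518 0.1596 0.1017] phi -1.871 q6 0.38 F [-5.6 -0.5 18.9] M [-0.    1.16 -0.06] w 0.025840251236407465
shift cm now [-0.07 -0.14  0.02] turn deg [  0.1  -0.  -10.3] shift cm in final axes [-0.05 -0.15  0.02]
time_s: 16.65
eef_pos: [0.5526, 0.16, 0.1017]
eef_rot: [[0.361, 0.933, 0.004], [0.933, -0.361, 0.001], [0.003, 0.004, -1.0]]
ft_force: [-1.1, 2.9, 16.9]
grip_width: 0.0258
grip_force: 11.1
t 16.65 pos [0.5526 0.16   0.1017] phi -1.94 q6 0.45 F [-1.1  2.9 16.9] M [0.47 0.47 0.08] w 0.02584544908657646
shift cm now [-0.15 -0.18  0.02] turn deg [  0.2  -0.1 -14.3] shift cm in final axes [-0.1  -0.21  0.02]
time_s: 16.9
eef_pos: [0.5534, 0.1606, 0.1018]
eef_rot: [[0.425, 0.905, 0.007], [0.905, -0.425, 0.002], [0.005, 0.005, -1.0]]
ft_force: [3.6, 7.0, 11.8]
grip_width: 0.0257
grip_force: 14.1
t 16.9 pos [0.5534 0.1606 0.1018] phi -2.01 q6 0.52 F [ 3.6  7.  11.8] M [ 1.21 -0.42  0.33] w 0.02571349949843295
shift cm now [-0.25 -0.23  0.03] turn deg [  0.4  -0.2 -18.3] shift cm in final axes [-0.17 -0.3   0.03]
```

```bash
python3 -m handwheel '0 0 0 0 0 3.5 30;0 0 0 0 0 0 30'; python3 plan.py .5503 .1593 .1015 -1.69
python3 -m handwheel '0 0 0 0 0 -9 30;0 0 0 0 0 -9 30;0 0 -0.5 0 0 0 30;0 0 -2 0 0 0 30;0 0 -4 0 0 0 30;0 0 -4 0 0 0 30;0 0 -4 0 0 0 30;0 0 0 0 0 0 30'
python3 plan.py .2 -.45 .25 -1.7
```

```text
time_s: 17.15
eef_pos: [0.5537, 0.1606, 0.1018]
eef_rot: [[0.477, 0.879, 0.008], [0.879, -0.477, 0.002], [0.005, 0.006, -1.0]]
ft_force: [6.3, 7.5, 11.9]
grip_width: 0.0256
grip_force: 35.0
t 17.15 pos [0.5537 0.1606 0.1018] phi -2.068 q6 0.58 F [ 6.3  7.5 11.9] M [ 1.25 -0.72  1.55] w 0.02557596374349383
shift cm now [-0.28 -0.24  0.03] turn deg [  0.4  -0.2 -21.7] shift cm in final axes [-0.17 -0.32  0.03]
time_s: 18.15
eef_pos: [0.5521, 0.1594, 0.2471]
eef_rot: [[0.186, 0.983, 0.005], [0.983, -0.186, 0.0], [0.001, 0.005, -1.0]]
ft_force: [-0.3, -0.3, -0.4]
grip_width: 0.0258
grip_force: 0.0
t 18.15 pos [0.5521 0.1594 0.2471] phi -1.758 q6 0.26 F [-0.3 -0.3 -0.4] M [-0.03  0.03 -0.01] w 0.02580887695566186
shift cm now [-66.41 -23.29  -0.49] turn deg [ 0.3 -0.1 -3.3] shift cm in final axes [-64.97 -27.07  -0.29]
```

The left fastener hit a clear hard stop (1.5 N m). On the right the moment reached only 0.5 N m, so I'll move aside and check its angle.

```bash
python3 -m handwheel '-5.8 -0.43 0 0 0 0 30;-5.8 -0.43 0 0 0 0 30;-5.8 -0.43 0 0 0 0 30;-5.8 -0.43 0 0 0 0 30;-5.8 -0.43 0 0 0 0 30;-5.8 -0.43 0 0 0 0 30;-5.8 -0.43 0 0 0 0 30;-5.8 -0.43 0 0 0 0 30;-5.8 -0.43 0 0 0 0 30;-5.8 -0.43 0 0 0 0 30'
python3 - <<'E'
from m import *
s={n:read_camera(n) for n in("top","scene")}
p=s["top"][0];cv2.imwrite("pics/a4.png",cv2.resize(p[140:260,185:345,::-1],None,fx=4.5,fy=4.5,interpolation=cv2.INTER_CUBIC))
full(s,((.5503,.1594),(.530,-.009)))
E
```

```text
time_s: 19.4
eef_pos: [0.4009, -0.4042, 0.243]
eef_rot: [[0.186, 0.983, -0.001], [0.983, -0.186, 0.002], [0.002, -0.002, -1.0]]
ft_force: [1.1, 0.0, 0.0]
grip_width: 0.026
grip_force: 0.0
top ang 0.008 yaw -0.058 n 10672
  top [0.5498 0.1593 0.1112] r 0.0423 0.04295634478330612 floor [0.5497 0.1593 0.0952] g 0.017 slot n 263 c mm [-0.   1.5  0. ] yaw 1.452
  top [ 0.5295 -0.0092  0.1113] r 0.042 0.04274434968829155 floor [ 0.5294 -0.0092  0.0953] g 0.0174 slot n 272 c mm [-0.  -0.4 -0. ] yaw -1.44
scene ang 0.006 yaw -0.425 n 9937
  top [0.5513 0.1588 0.113 ] r 0.0429 0.044043660163879395 floor [0.5513 0.1588 0.097 ] g 0.0168 slot n 93 c mm [ 2.6 14.9  0. ] yaw 1.431
  top [ 0.5313 -0.0093  0.1127] r 0.0429 0.04421541094779968 floor [ 0.5312 -0.0092  0.0967] g 0.0171 slot n 168 c mm [-1.2 11.5  0. ] yaw -1.461
```

View pics/a4.png

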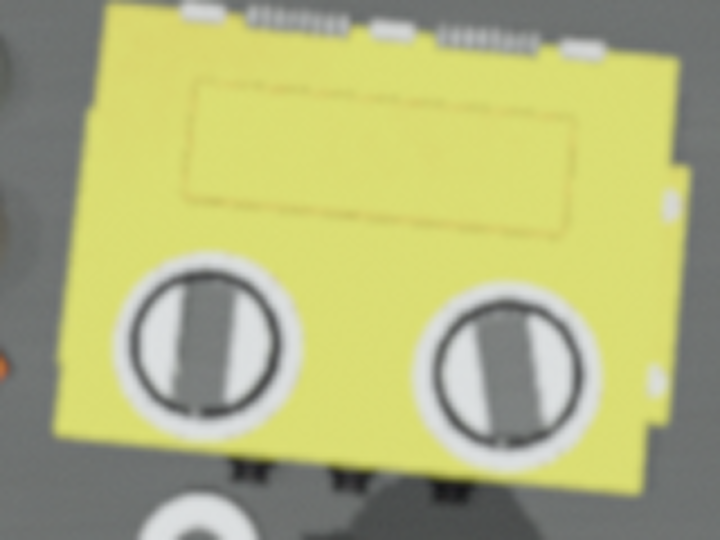

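The left slot is fully home (yaw -1.69, pointing at its tick). The right one, at about (510,375), is 14° short at -1.44. I'll go back and finish it.

```bash
python3 -m handwheel '0 0 0 0 0 -9 30;0 0 0 0 0 -9 30;0 0 0 0 0 0 30'; python3 plan.py .530 -.0093 .24 -1.44
```

```text
time_s: 19.88
eef_pos: [0.402, -0.402, 0.2434]
eef_rot: [[-0.127, 0.992, -0.001], [0.992, 0.127, 0.002], [0.002, -0.001, -1.0]]
ft_force: [0.5, 0.0, 1.0]
grip_width: 0.0256
grip_force: 0.0
t 19.875 pos [ 0.402  -0.402   0.2434] phi -1.444 q6 -1.12 F [0.5 0.  1. ] M [-0.01  0.01 -0.03] w 0.025629115627555172
shift cm now [37.33 17.67  0.39] turn deg [-0.  -0.1 -0.2] shift cm in final axes [37.27 17.82  0.34]
```

```bash
python3 -m handwheel '4.67 2.21 0 0 0 0 30;4.67 2.21 0 0 0 0 30;4.67 2.21 0 0 0 0 30;4.67 2.21 0 0 0 0 30;4.67 2.21 0 0 0 0 30;4.67 2.21 0 0 0 0 30;4.67 2.21 0 0 0 0 30;4.67 2.21 0 0 0 0 30;0 0 0 0 0 0 30;0 0 0 0 0 0 30'; python3 plan.py .530 -.0093 .125 -1.44
```

```text
time_s: 21.12
eef_pos: [0.5292, -0.0098, 0.2439]
eef_rot: [[-0.126, 0.992, -0.001], [0.992, 0.126, -0.0], [0.0, -0.001, -1.0]]
ft_force: [-0.1, -0.6, -0.2]
grip_width: 0.0255
grip_force: 0.0
t 21.125 pos [ 0.5292 -0.0098  0.2439] phi -1.444 q6 -0.37 F [-0.1 -0.6 -0.2] M [-0.02  0.01 -0.03] w 0.025544580549316492
shift cm now [ 0.04  0.1  11.89] turn deg [-0.  -0.  -0.2] shift cm in final axes [ 0.04  0.09 11.89]
```

```bash
python3 -m handwheel '0.04 0.1 4 0 0 0 30;0 0 4 0 0 0 30;0 0 3.9 0 0 0 30;0 0 0.9 0 0 0 30;0 0 0.9 0 0 0 30;0 0 0.4 0 0 0 30;0 0 0.2 0 0 0 30;0 0 0 0 0 0 30'
python3 -m handwheel '0 0 0 0 0 8 30;0 0 0 0 0 8 30;0 0 0 0 0 8 30;0 0 0 0 0 3 30;0 0 0 0 0 0 30'; python3 plan.py .530 -.0093 .1015 -1.69
python3 -m handwheel '0 0 0 0 0 4 30;0 0 0 0 0 0 30'; python3 plan.py .530 -.0093 .1015 -1.69
```

```text
time_s: 22.12
eef_pos: [0.5309, -0.0094, 0.1023]
eef_rot: [[-0.128, 0.992, 0.002], [0.992, 0.128, -0.001], [-0.001, 0.001, -1.0]]
ft_force: [-1.0, -0.7, 4.1]
grip_width: 0.0254
grip_force: 2.0
time_s: 22.75
eef_pos: [0.5314, -0.0088, 0.1024]
eef_rot: [[0.336, 0.942, 0.003], [0.942, -0.336, 0.0], [0.001, 0.003, -1.0]]
ft_force: [2.8, 3.8, 5.7]
grip_width: 0.0259
grip_force: 3.2
t 22.75 pos [ 0.5314 -0.0088  0.1024] phi -1.913 q6 0.1 F [2.8 3.8 5.7] M [ 0.64 -0.46 -0.01] w 0.0258714487806259
shift cm now [-0.09 -0.12  0.09] turn deg [  0.2  -0.1 -12.8] shift cm in final axes [-0.07 -0.14  0.09]
time_s: 23.0
eef_pos: [0.5322, -0.0083, 0.1024]
eef_rot: [[0.4, 0.916, 0.005], [0.916, -0.4, 0.001], [0.003, 0.004, -1.0]]
ft_force: [6.9, 7.3, 2.7]
grip_width: 0.0257
grip_force: 5.1
t 23.0 pos [ 0.5322 -0.0083  0.1024] phi -1.983 q6 0.17 F [6.9 7.3 2.7] M [ 1.32 -1.23  0.14] w 0.025732070455154705
shift cm now [-0.18 -0.16  0.09] turn deg [  0.3  -0.1 -16.8] shift cm in final axes [-0.13 -0.2   0.09]
```

```bash
python3 -m handwheel '0 0 0.1 0 0 4 30;0 0 0 0 0 0 30'; python3 plan.py .530 -.0093 .1015 -1.69
python3 -m handwheel '0 0 0 0 0 3 30;0 0 0 0 0 0 30'; python3 plan.py .530 -.0093 .1015 -1.69
```

```text
time_s: 23.25
eef_pos: [0.5328, -0.0081, 0.1019]
eef_rot: [[0.461, 0.887, 0.007], [0.887, -0.461, 0.001], [0.004, 0.006, -1.0]]
ft_force: [9.6, 8.6, 6.1]
grip_width: 0.0258
grip_force: 23.8
t 23.25 pos [ 0.5328 -0.0081  0.1019] phi -2.05 q6 0.24 F [9.6 8.6 6.1] M [ 1.47 -1.46  1.12] w 0.02577319776401115
shift cm now [-0.23 -0.19  0.04] turn deg [  0.4  -0.1 -20.7] shift cm in final axes [-0.15 -0.26  0.04]
time_s: 23.5
eef_pos: [0.5315, -0.008, 0.1022]
eef_rot: [[0.506, 0.863, 0.004], [0.863, -0.506, 0.0], [0.002, 0.003, -1.0]]
ft_force: [-0.5, 9.4, 12.8]
grip_width: 0.0255
grip_force: 50.9
t 23.5 pos [ 0.5315 -0.008   0.1022] phi -2.101 q6 0.29 F [-0.5  9.4 12.8] M [ 1.14 -0.19  1.21] w 0.025534271085707664
shift cm now [-0.19 -0.07  0.07] turn deg [  0.2  -0.1 -23.6] shift cm in final axes [-0.14 -0.14  0.07]
```

The moment is now 1.2 N m, a clear stop. Relieve, lift, retreat and check.

```bash
python3 -m handwheel '0 0 0 0 0 -10 30;0 0 0 0 0 -10 30;0 0 0 0 0 0 30;0 0 -0.5 0 0 0 30;0 0 -2 0 0 0 30;0 0 -4 0 0 0 30;0 0 -4 0 0 0 30;0 0 -4 0 0 0 30;0 0 0 0 0 0 30'
python3 -m handwheel '-5.8 -0.43 0 0 0 0 30;-5.8 -0.43 0 0 0 0 30;-5.8 -0.43 0 0 0 0 30;-5.8 -0.43 0 0 0 0 30;-5.8 -0.43 0 0 0 0 30;-5.8 -0.43 0 0 0 0 30;-5.8 -0.43 0 0 0 0 30;0 0 0 0 0 0 30;0 0 0 0 0 0 30'
python3 - <<'E'
from m import *
s={n:read_camera(n) for n in("top","scene")}
p=s["top"][0];cv2.imwrite("pics/a5.png",p[...,::-1])
full(s,((.5503,.1594),(.530,-.009)))
E
```

```text
time_s: 24.62
eef_pos: [0.5311, -0.0094, 0.2479]
eef_rot: [[0.184, 0.983, 0.005], [0.983, -0.184, -0.001], [-0.001, 0.005, -1.0]]
ft_force: [-0.2, 0.2, 0.5]
grip_width: 0.0256
grip_force: 0.0
time_s: 25.75
eef_pos: [0.4257, -0.4018, 0.2442]
eef_rot: [[0.185, 0.983, -0.001], [0.983, -0.185, 0.002], [0.002, -0.002, -1.0]]
ft_force: [0.1, 0.4, -0.4]
grip_width: 0.0258
grip_force: 0.0
top ang 0.008 yaw -0.003 n 10670
  top [0.5498 0.1593 0.1112] r 0.0423 0.042924538254737854 floor [0.5496 0.1593 0.0952] g 0.0171 slot n 263 c mm [-0.   1.6  0. ] yaw 1.44
  top [ 0.5296 -0.0091  0.1113] r 0.0422 0.043013352900743484 floor [ 0.5295 -0.0091  0.0953] g 0.0171 slot n 274 c mm [-0.3 -0.2  0. ] yaw 1.447
scene ang 0.006 yaw -0.466 n 9935
  top [0.5517 0.1597 0.113 ] r 0.0434 0.045893698930740356 floor [0.5516 0.1598 0.097 ] g 0.0167 slot n 91 c mm [ 1.5 13.7  0. ] yaw 1.452
  top [ 0.5313 -0.0091  0.1127] r 0.0428 0.043929338455200195 floor [ 0.5312 -0.009   0.0967] g 0.0171 slot n 168 c mm [ 1.3 11.4  0. ] yaw 1.449
```

View pics/a5.png

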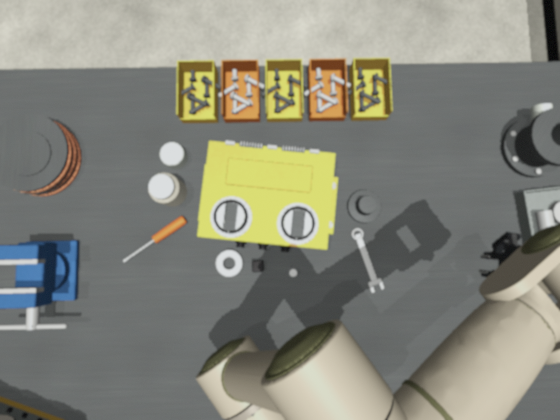

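The picture shows both slots, at (231,216) and (298,223), pointing to the front edge. Both are at yaw -1.69, which is the stop. The cover is shut, the loose parts are where they were, and the hand is clear.

```bash
python3 -c "from rig import hand_in;print(hand_in())"
```

```text
the job is handed in; nothing more can be done
None
```

The cover is shut and both fasteners are turned to their stops, with the loose parts undisturbed and the hand clear; the right one first stopped about 14° short, so I went back after the left and finished it, and handed in at about 26 s.

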